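# Tip a book onto the scanner's frame and scan it

## Task

Scan the cover of the taller of the two standing books: push it over with the fingertips so that it falls flat on the scanner's mat, wholly inside the printed white frame, and then press the round scan button fully down and let it go. Push and press only: do not grip, lift or carry the book, do not shove it hard, and leave everything else standing where it is.

Things in the scene. Friction and masses are not known exactly. Their poses are not given: they have to be found in the camera images.
- frame (a point): Centre of the white outline printed on the overhead scanner's black mat, on the mat's upper face (3 mm above the desk). z up, x towards the scanner's column, y to the left. Inside its 4 mm line the frame is 210 mm (x) by 297 mm (y). The scanner, fixed to the mat, begins 160 mm from here along +x: foot 210 mm wide, column and head up to 382 mm high. Nothing hangs over the frame.
- book: The taller, thinner of the two standing hardbacks: 148 mm wide (its x), 32 mm thick (its y), 210 mm tall (its z), about 0.45 kg, standing on the mat near one end of the frame, covers facing along its y. Origin at the centre of its underside. A light push near the top tips it about its lower edge; past a lean of about 9 degrees it falls by itself, its foot sliding some 10 to 15 mm the same way.
- book_center (a point): Centre of the taller book, half-way up (105 mm above its underside).
- book_c0 (a point): Corner of the taller book, half-way through its thickness: foot, spine side (-x).
- book_c1 (a point): Corner of the taller book, half-way through its thickness: foot, open side (+x).
- book_c2 (a point): Corner of the taller book, half-way through its thickness: head, spine side (-x).
- book_c3 (a point): Corner of the taller book, half-way through its thickness: head, open side (+x).
- scan_button (a joint): Travel of the scan button's cap in m: 0 up, grows as it is pressed, 0.005 fully down. Sprung: about 1 N to start, about 4 N fully down; it comes up again when let go.
- scan_button_top (a point): Centre of the upper face of the round cap (46 mm across) of the scanner's wireless scan button: a black puck 76 mm across standing fixed on the desk beside the mat, left or right of it. The face is about 26 mm above the desk, pressed straight down.
- short_book: The shorter, thicker standing book, hardback: 120 mm wide (its x), 45 mm thick (its y), 172 mm tall. Origin at the centre of its underside. It must stay standing.
- mouse: Computer mouse, 104 x 58 x 34 mm, long along its x. Origin at the centre of its underside. A bystander.
- cup: Takeaway coffee cup with black lid and cardboard sleeve, 118 mm tall, 86 mm across the lid. Origin at the centre of its underside. A bystander.
- stapler: Black stapler lying on its base, 135 mm long (its x), 36 mm wide, 56 mm high. Origin at the centre of its underside. A bystander.
- glue_stick: Standing glue stick, 29 mm across, 96 mm tall. Origin at the centre of its underside. A bystander.
- note_block: Block of note paper, 76 x 76 x 28 mm. Origin at the centre of its underside. A bystander.
There are look-alikes about, which are no part of the job. What is shaped like the short_book but yellow is not meant.

How it is judged:
By the outcome, as a careful person would: the job done as asked, in the order asked, and still so for the second after the job is handed in, with the robot touching nothing.
It also fails if it takes over 42 s, if anything falls off the work surface, if the arm or the gripper's body presses on something with over 40 N, if the wrist force passes 120 N, or if a joint passes its speed limit or range.

## Robot

A 6-joint arm with a two-finger parallel gripper is mounted at the origin on the work surface. World frame = base frame: x ahead of the robot, y to its left, z up, the work surface at z = 0. Lengths are in mm, angles in rad, forces in N, time in s.
With the tool pointing down it reaches from about 350 to 775 mm from the base axis. Payload 7.3 kg.
Tool frame: the origin (TCP) lies midway between the tips of the shut fingers; the grasp point (between the pads) lies 19 mm behind it; z points along the fingers, y is the line along which they close (so a half turn about z gives the same grasp; the last joint's range is limited). The gripper opens to 92 mm and grips with 3 to 60 N. Pads are 19 mm wide; open, the fingers measure 130 mm over their backs; the gripper's body (75 mm by 190 mm) begins 47 mm behind the grasp point.
Start: joints at [0.976, 0.342, 1.524, -0, 1.275, -0.146], TCP at [227.778, 473.035, 226.741] pointing down, gripper open.
Joint ranges: [-2.53, 2.53], [-0.77, 2.02], [0.04, 2.7], [-1, 4.14], [0.28, 2.66], [-3.11, 3.11]. Speed limits (rad/s): [2.57, 2.57, 3.14, 3.14, 3.14, 3.14].

## Interface

Orientations are given as [roll, pitch, yaw] about the fixed x, y, z axes, in that order (R = Rz(yaw) Ry(pitch) Rx(roll)).
In Python, from plant import bot gives the robot as it stands.
- The arm moves only by the tool jog_arm, never from a script. Its arguments are lists of equal length, an entry for each row: "dp": the shift along the tool's x, y, z in m, a list of three; "twist": the turn about the tool's z in degrees. A call has 1 to 10 rows; each row shifts and turns the commanded pose from where the row before left it, along the tool's axes as they then stand; what a row does not reach is not made up. A row lasts 1/8 s, in which the tool goes at most 62.5 mm and 10.7 degrees, less where a joint would pass 70% of its speed; a pose out of reach is approached as far as the arm can. A call is refused whole if a number of a shift passes 0.0625 or a number of a turn 10.7, either way. A call with a gripper value outside its range is refused whole. "jaw" is the finger opening in m, from 0 to 0.0918, set as the call begins (left out, the last holds). The fingers move at their own pace and stop on an object; the grip force is fixed at half the most. Time passes only in rows, so rows that do not move let the fingers close. It gives the time, the measured TCP pose, the force, the opening and the grip force at its end, in the units of the state.
- bot.get_obs(): the state, without advancing time (a new reading comes with each control period).
- bot.capture(name): name is "side" or "top" or "wrist"; returns the picture (420x560x3 uint8, blue, green, red); there is no depth.
- bot.camera_params(name): a dict with "fx", "fy", "cx", "cy" (pixels), "k1" (the pictures are not rectified: a ray, as slopes to the right and down, at radius r is drawn at 1 + k1 r^2 times it, then the intrinsics apply), "R" (3x3) and "t" (3): a world point X has camera coordinates R X + t. Camera axes: x right, y down, z forward; pixel columns grow to the right and rows downward; lengths in mm; the calibration is good to about 2 mm. A picture is of the moment at which its call begins: read the wrist's pose just before it. camera_params takes no time and is no camera call; for the wrist camera it gives the pose at the moment of the call.
- bot.close_job(): hands the job in; it is judged then, once.
Trained networks look in the newest picture that a camera, given by its name, has taken for a name from the list of things; names that differ only in an ending like _2 or _b are one class to them, and where a whole thing is asked for, a point or a joint stands for the part that bears it (a point fixed in the world has none). Each returns a list of dicts, best first, with "confidence" (0 to 1); they miss things now and then, are a little off and sometimes report something else, mostly with a low value. They report only what shows in the picture. A call takes as long as a camera call. They do not tell look-alikes from the thing itself.
- bot.find_in(camera, label): "bbox" ([centre column, centre row, width, height] in pixels, round what is visible of it).
- bot.masks_of(camera, label): "pixels" (420x560 bool, what is visible of it) and "bbox" ([centre column, centre row, width, height] in pixels, round what is visible of it).
The state is a dict: "time": time; "joint_positions": joint angles; "dq": joint speeds; "tau": joint torques, N m; "tool_pos": TCP position; "tcp_rot": TCP orientation; "contact_force": force on the tool from outside, world axes, zero at the start; "moment": the same for the moment, N m; "grip_width": finger opening in mm; "finger_force": force on a finger pad.
Only numpy, scipy, OpenCV 4.12 (cv2) and the standard library are available. Lean on these libraries where they do the work, as an engineer would, in place of code of your own. Each camera call takes 0.05 s, during which the arm holds its last target. There are 200 camera calls.

## Working session

There is one attempt and no reset: what is moved stays moved. The work goes in short steps, Python scripts to look and compute and a tool call to move; the robot and the scene stay as the last step left them, time stands still between calls to the robot, and variables do not carry over. Pictures are saved under pics/ and viewed, at most 10 in all, crops included, and the job is handed in when it is done.

Besides the shell and the picture viewer there is one more tool, called after "Request:" as a command line: name --pt "numbers of a row" for each row, then --argument value for the rest. jog_arm: Moves the arm, as the interface text tells. Its arguments: {"type":"object","properties":{"dp":{"type":"array"},"twist":{"type":"array"},"jaw":{"type":"number"}},"required":["dp","twist"]}

```bash
mkdir -p pics; ls; cat > h.py <<'E'
import numpy as np, cv2
from plant import bot
def ray(c,uv):
    p=bot.camera_params(c); d=np.array([(uv[0]-p['cx'])/p['fx'],(uv[1]-p['cy'])/p['fy']]); u=d.copy()
    for _ in range(20): u=d/(1+p['k1']*(u@u))
    R=np.array(p['R']);t=np.array(p['t'])
    return -R.T@t, R.T@np.r_[u,1]
def at_z(c,uv,z):
    o,d=ray(c,uv); return o+d*(z-o[2])/d[2]
def proj(c,X):
    p=bot.camera_params(c); x=np.array(p['R'])@np.array(X,float)+np.array(p['t']).ravel(); u=x[:2]/x[2]; u=u*(1+p['k1']*(u@u))
    return np.array([p['fx']*u[0]+p['cx'],p['fy']*u[1]+p['cy']])
E
python3 - <<'E'
from h import *
for c in('top','side'):
    cv2.imwrite(f'pics/{c}0.png',bot.capture(c))
    for n in('book','short_book','scan_button','frame','mouse','cup','stapler','glue_stick','note_block'):
        print(c,n,[(np.round(d['bbox']).tolist(),round(d['confidence'],2)) for d in bot.find_in(c,n)][:3])
    p=bot.camera_params(c); print(np.round(-np.array(p['R']).T@p['t']))
o=bot.get_obs();print(o['time'],o['tool_pos'],o['tcp_rot'])
E
```

```text
pics
top book [([325.0, 210.0, 15.0, 59.0], 0.59), ([383.0, 235.0, 14.0, 11.0], 0.32)]
top short_book [([139.0, 291.0, 55.0, 49.0], 0.84), ([205.0, 203.0, 22.0, 43.0], 0.67)]
top scan_button [([321.0, 211.0, 21.0, 62.0], 0.49), ([384.0, 237.0, 10.0, 12.0], 0.42)]
top frame [([287.0, 174.0, 116.0, 182.0], 0.92)]
top mouse [([178.0, 243.0, 25.0, 37.0], 0.57)]
top cup [([372.0, 170.0, 30.0, 25.0], 0.79)]
top stapler [([180.0, 191.0, 21.0, 43.0], 0.75)]
top glue_stick [([214.0, 253.0, 13.0, 10.0], 0.62)]
top note_block [([408.0, 210.0, 35.0, 31.0], 0.79), ([385.0, 237.0, 11.0, 12.0], 0.18)]
[ 429.   34. 1369.]
side book [([290.0, 201.0, 45.0, 68.0], 0.8), ([279.0, 296.0, 10.0, 33.0], 0.55)]
side short_book [([283.0, 357.0, 61.0, 72.0], 0.72), ([220.0, 272.0, 53.0, 72.0], 0.66), ([292.0, 204.0, 45.0, 66.0], 0.64)]
side scan_button [([290.0, 201.0, 52.0, 73.0], 0.71)]
side frame [([244.0, 206.0, 150.0, 187.0], 0.8)]
side mouse [([239.0, 330.0, 41.0, 25.0], 0.96)]
side cup [([271.0, 179.0, 24.0, 39.0], 0.63)]
side stapler [([189.0, 306.0, 44.0, 42.0], 0.67)]
side glue_stick [([277.0, 295.0, 13.0, 33.0], 0.81), ([292.0, 202.0, 47.0, 74.0], 0.5)]
side note_block []
[  34. 1163.  969.]
1.0 [227.78369822 473.04054522 226.75437896] [3.14146462e+00 5.06284646e-05 2.69282730e+00]
```

View pics/top0.png

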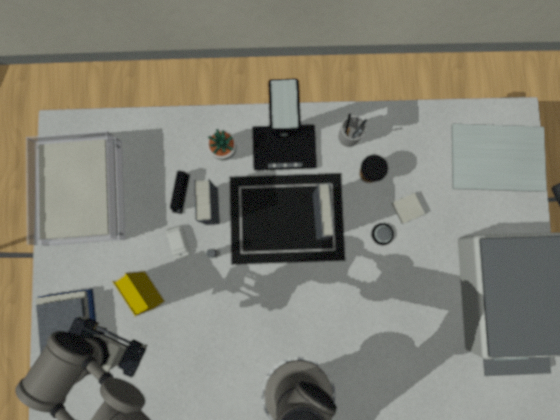

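View pics/side0.png

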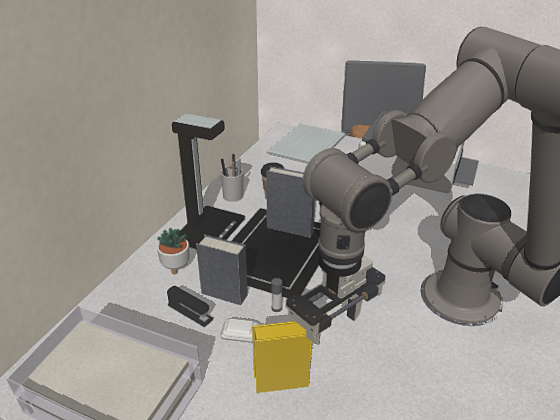

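The top view shows the mat spanning (230–345, 173–262), with the tall book at its right end around (325,210). The button is at (383,234), and the short grey book is left of the mat at (205,200). The side view agrees. Next I'll enlarge the mat region.

```bash
python3 - <<'E'
from h import *
im=cv2.imread('pics/top0.png')
c=im[165:270,185:435]; cv2.imwrite('pics/top1.png',cv2.resize(c,None,fx=3.2,fy=3.2,interpolation=cv2.INTER_CUBIC))
im=cv2.imread('pics/side0.png')
c=im[150:310,180:340]; cv2.imwrite('pics/side1.png',cv2.resize(c,None,fx=3.75,fy=3.75,interpolation=cv2.INTER_CUBIC))
E
```

```text
(no output)
```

View pics/top1.png

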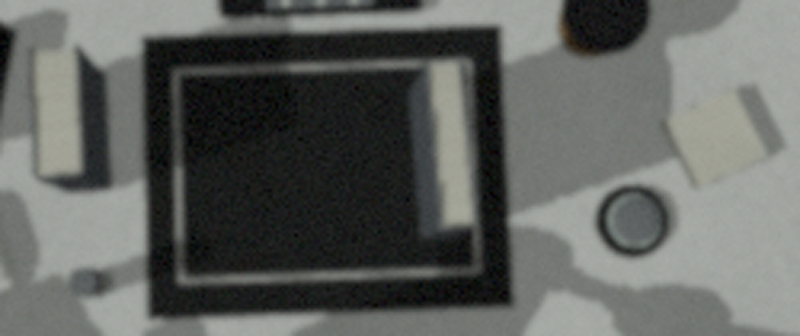

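View pics/side1.png

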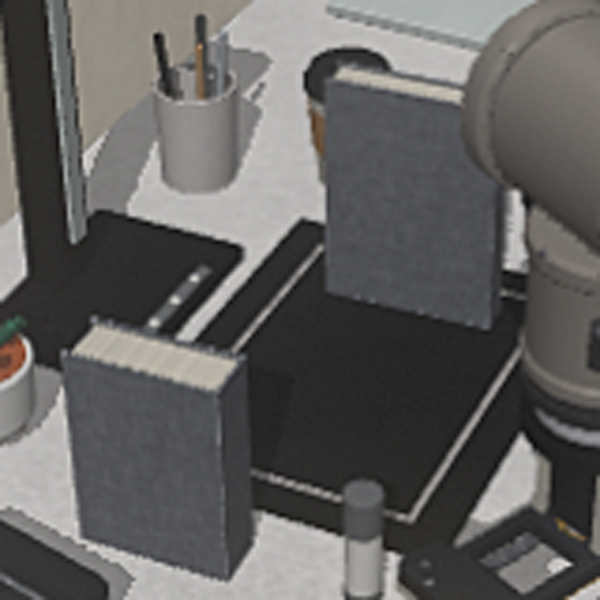

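The crops show the frame line's corners at crop pixels (176,70), (468,60), (481,272) and (180,282). The book's top is bounded by (428,62), (460,60), (473,224) and (441,228), and the button cap is at (634,220).

```bash
python3 - <<'E'
from h import *
s=lambda x,y:((x+.5)/3.2-.5+185,(y+.5)/3.2-.5+165)
F=np.array([at_z('top',s(*q),3) for q in((176,70),(468,60),(481,272),(180,282))])[:,:2]
print('frame',F.round()); c=F.mean(0); print('c',c, 'sides',[np.linalg.norm(F[i]-F[i-1]).round() for i in range(4)])
ex=(F[0]+F[1]-F[2]-F[3]);ex/=np.linalg.norm(ex);ey=(F[0]+F[3]-F[1]-F[2]);ey/=np.linalg.norm(ey)
ax=np.degrees(np.arctan2(ex[1],ex[0]));ay=np.degrees(np.arctan2(ey[1],ey[0]))-90;print('yaw',ax,ay)
B=np.array([at_z('top',s(*q),213) for q in((428,62),(460,60),(473,224),(441,228))])[:,:2]
print('book top',B.round(),B.mean(0)); bx=B[0]+B[1]-B[2]-B[3]; print('byaw',np.degrees(np.arctan2(bx[1],bx[0])),[np.linalg.norm(B[i]-B[i-1]).round() for i in range(4)])
R=np.array([[np.cos(np.radians((ax+ay)/2)),-np.sin(np.radians((ax+ay)/2))],[np.sin(np.radians((ax+ay)/2)),np.cos(np.radians((ax+ay)/2))]])
print('in frame',((B-c)@R).round(),((B.mean(0)-c)@R).round(1))
print('button',at_z('top',s(634,220),26))
print('cup top',at_z('top',s(604,15),118),'note',at_z('top',s(720,137),28), 'shortbook',at_z('top',s(60,113),172))
# masks of side book lower edge +y face: crop pixels
t=lambda x,y:((x+.5)/3.75-.5+180,(y+.5)/3.75-.5+150)
for q in((326,292),(490,327)): p=at_z('side',t(*q),3)[:2]; print('foot +y edge',p.round(),((p-c)@R).round())
for q in((328,82),(323,245),(410,517)): 
    print(at_z('side',t(*q),213 if q[1]<100 else 3).round())
E
```

```text
frame [[ 665.  169.]
 [ 667. -131.]
 [ 449. -136.]
 [ 448.  169.]]
c [557.24076021  17.78100915] sides [np.float64(217.0), np.float64(301.0), np.float64(218.0), np.float64(305.0)]
yaw 0.675320034716311 0.38015165096004466
book top [[ 630.  -71.]
 [ 631.  -99.]
 [ 488. -104.]
 [ 485.  -77.]] [558.18232633 -87.75353016]
byaw 2.2907640987604143 [np.float64(145.0), np.float64(28.0), np.float64(143.0), np.float64(28.0)]
in frame [[  72.  -89.]
 [  72. -117.]
 [ -71. -122.]
 [ -73.  -94.]] [  -0.  -105.5]
button [ 496.54878156 -288.24211715   26.        ]
cup top [ 686.8128617  -248.05256619  118.        ] note [ 577.51450177 -379.08918397   28.        ] shortbook [599.29625234 257.24382117 172.        ]
foot +y edge [632. -64.] [ 74. -83.]
foot +y edge [485. -76.] [-73. -93.]
[625. -59. 213.]
[ 665. -128.    3.]
[452. 169.   3.]
```

Request:
jog_arm --pt "0 0 -0.016" --pt "0 0 -0.016" --pt "0 0 -0.016" --pt "0 0 -0.016" --pt "0 0 -0.016" --pt "0 0 -0.016" --twist '[10.3,10.3,10.3,10.3,10.3,10.3]' --jaw 0

```text
time: 1.75
tool_pos: [227.7, 473.0, 323.3]
tcp_rot: [3.142, -0.0, 1.608]
contact_force: [0.4, 0.7, -0.0]
grip_width: 36.7
finger_force: 0.0
```

Request:
jog_arm --pt "-0.054 0.0255 0" --pt "-0.054 0.0255 0" --pt "-0.054 0.0255 0" --pt "-0.054 0.0255 0" --pt "-0.054 0.0255 0" --pt "-0.054 0.0255 0" --pt "-0.054 0.0255 0" --pt "-0.054 0.0255 0" --pt "-0.054 0.0255 0" --pt "-0.054 0.0255 0" --twist '[0,0,0,0,0,0,0,0,0,0]' --jaw 0

```text
time: 3.0
tool_pos: [506.6, -57.3, 322.9]
tcp_rot: [3.141, -0.0, 1.614]
contact_force: [1.3, 0.6, -0.4]
grip_width: 0.1
finger_force: 0.0
```

Request:
jog_arm --pt "-0.048 0.024 0" --pt "-0.047 0.024 0" --pt "0 0 0" --pt "0 0 0" --twist '[0,0,0,0]'

```text
time: 3.5
tool_pos: [557.7, -147.9, 322.4]
tcp_rot: [-3.141, -0.001, 1.614]
contact_force: [0.1, 0.4, -0.8]
grip_width: 0.2
finger_force: 0.0
```

```bash
python3 - <<'E'
from h import *
o=bot.get_obs();print(o['time'],o['tool_pos'],o['tcp_rot'])
p=bot.camera_params('wrist');print(np.round(-np.array(p['R']).T@p['t']),np.round(p['R'],2).tolist())
a=bot.capture('wrist');b=bot.capture('top')
cv2.imwrite('pics/w2.png',a);cv2.imwrite('pics/t2.png',b)
print([(np.round(d['bbox']).tolist(),round(d['confidence'],2)) for d in bot.find_in('wrist','scan_button')])
E
```

```text
3.5 [ 557.73476375 -147.88693821  322.40835748] [-3.14091076e+00 -8.18668944e-04  1.61390441e+00]
[554. -70. 481.] [[1.0, 0.04, -0.0], [0.04, -0.96, 0.29], [0.01, -0.29, -0.96]]
[([238.0, 249.0, 29.0, 13.0], 0.71)]
```

View pics/w2.png

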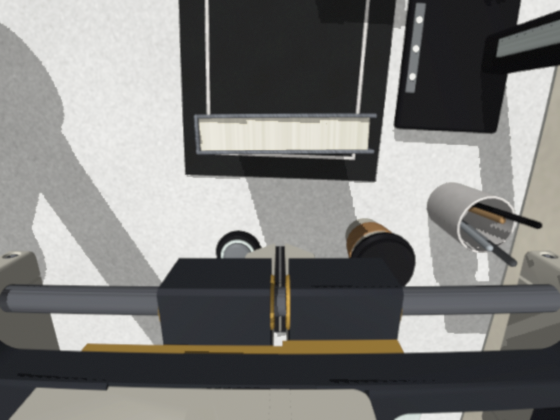

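The wrist view shows the book's head from (196,116) to (374,116) along the far edge and (198,152) to (372,152) along the near edge. It sits square above the fingers, and the button is partly visible at (238,248).

```bash
python3 - <<'E'
from h import *
for q in((196,116),(375,116),(198,152),(372,152)): print(at_z('wrist',q,213).round(1))
for q in((208,100),(361,100)): print('frame side',at_z('wrist',q,3).round(1))
print('frame -y line',at_z('wrist',(353,156),3).round(1))
print(at_z('wrist',(238,258),26))
E
```

```text
[486.3 -74.  213. ]
[631.2 -67.4 213. ]
[ 487.3 -103.   213. ]
[632.3 -96.5 213. ]
frame side [451.3 -55.5   3. ]
frame side [669.2 -45.5   3. ]
frame -y line [ 666.1 -125.6    3. ]
[ 499.0240915 -288.5861757   26.       ]
```

Request:
jog_arm --pt "0 0 0.032" --pt "0 0 0.032" --pt "0 0 0.032" --pt "0 0 0.032" --pt "0.015 0 0" --pt "0.013 0 0" --pt "0 0 0" --twist '[0,0,0,0,0,0,0]'

```text
time: 4.53
tool_pos: [557.6, -118.8, 196.7]
tcp_rot: [3.139, 0.001, 1.617]
contact_force: [0.3, 0.7, -0.0]
grip_width: 0.4
finger_force: 0.0
```

Request:
jog_arm --pt "0.005 0 0" --pt "0.005 0 0" --pt "0.005 0 0" --pt "0.005 0 0" --twist '[0,0,0,0]'

```text
time: 5.03
tool_pos: [555.9, -100.1, 194.7]
tcp_rot: [3.142, -0.0, 1.614]
contact_force: [0.6, -0.4, 0.0]
grip_width: 0.5
finger_force: 0.1
```

Request:
jog_arm --pt "0.005 0 0" --pt "0.004 0 0" --pt "0.004 0 0" --twist '[0,0,0]'

```text
time: 5.4
tool_pos: [555.4, -87.0, 194.7]
tcp_rot: [-3.142, -0.0, 1.614]
contact_force: [-0.2, -0.4, 0.2]
grip_width: 0.3
finger_force: 0.0
```

Request:
jog_arm --pt "0.004 0 0" --pt "0.004 0 0" --pt "0.003 0 0" --twist '[0,0,0]'

```text
time: 5.78
tool_pos: [554.9, -76.0, 194.7]
tcp_rot: [3.142, -0.0, 1.614]
contact_force: [-0.1, -0.1, -0.8]
grip_width: 0.4
finger_force: 0.0
```

```bash
python3 - <<'E'
from h import *
a=bot.capture('wrist');cv2.imwrite('pics/w3.png',a)
E
```

```text
(no output)
```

View pics/w3.png

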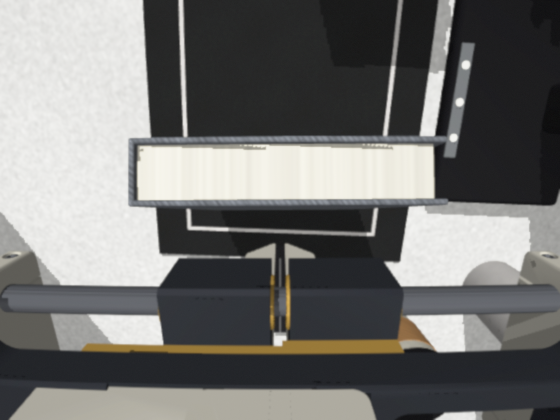

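The book still looks upright: its head spans rows 138–203, and the fingertips are at row 245. I'll work out where its near edge is.

```bash
python3 - <<'E'
from h import *
for q in((133,138),(133,205),(445,203),(445,138)): print(at_z('wrist',q,213).round(1))
print(proj('wrist',bot.get_obs()['tool_pos']), 'frame -y',at_z('wrist',(188,230),3),at_z('wrist',(375,236),3))
E
```

```text
[488.1 -10.2 213. ]
[485.6 -40.5 213. ]
[628.6 -33.3 213. ]
[623.1  -4.2 213. ]
[280.32332402 263.22454113] frame -y [ 449.94374865 -133.08350904    3.        ] [ 669.11965564 -130.99017836    3.        ]
```

The head is 30 mm ahead of the finger, so the book is already falling by itself. I'll back off and let it drop.

Request:
jog_arm --pt "-0.02 0 -0.01" --pt "-0.03 0 -0.02" --pt "-0.03 0 -0.03" --pt "0 0 -0.04" --pt "0 0 0" --pt "0 0 0" --pt "0 0 0" --twist '[0,0,0,0,0,0,0]'

```text
time: 6.7
tool_pos: [557.9, -156.3, 293.6]
tcp_rot: [-3.14, -0.001, 1.614]
contact_force: [-0.8, -1.3, 0.0]
grip_width: 0.7
finger_force: 0.0
```

```bash
python3 - <<'E'
from h import *
a=bot.capture('wrist');b=bot.capture('top')
c=cv2.resize(b[165:270,185:435],None,fx=2.24,fy=2.24,interpolation=cv2.INTER_CUBIC)
cv2.imwrite('pics/tw4.png',np.vstack([a[:360],c]))
o=bot.get_obs();print(o['time'],o['tool_pos'])
E
```

```text
6.8 [ 558.07312722 -156.10081154  293.7806007 ]
```

View pics/tw4.png

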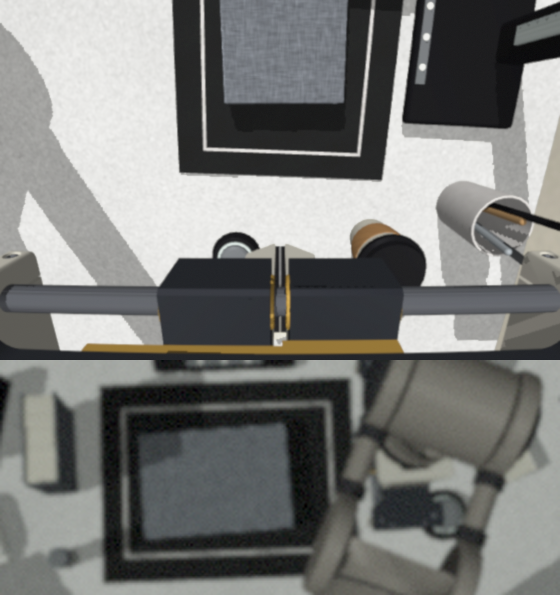

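The book lies flat inside the frame: in the top panel its left edge is at column 138 and the frame line at about 125. Next is the button.

Request:
jog_arm --pt "-0.043 -0.022 0" --pt "-0.043 -0.022 0" --pt "-0.043 -0.022 0" --pt "0 0 0.05" --pt "0 0 0.05" --pt "0 0 0.05" --pt "0 0 0.05" --pt "0 0 0.04" --pt "0 0 0" --pt "0 0 0" --twist '[0,0,0,0,0,0,0,0,0,0]'

```text
time: 8.05
tool_pos: [498.9, -288.4, 56.0]
tcp_rot: [3.14, 0.001, 1.614]
contact_force: [0.2, -0.3, 1.2]
grip_width: -0.0
finger_force: 0.0
```

```bash
python3 - <<'E'
from h import *
a=bot.capture('wrist');b=bot.capture('side')
cv2.imwrite('pics/ws5.png',np.vstack([a[:360],cv2.resize(b[140:240,190:330],(560,240)[::1])]))
o=bot.get_obs();print(o['time'],o['tool_pos'],proj('wrist',o['tool_pos']),proj('wrist',[498,-288,26]))
E
```

```text
8.15 [ 499.1717281  -288.71147272   56.74960575] [280.33334906 263.15712412] [278.29054328 240.14121464]
```

View pics/ws5.png

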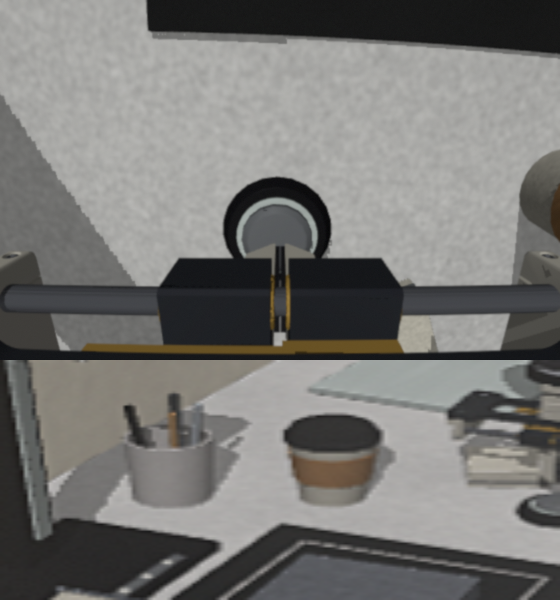

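The button is centred around column 277, row about 238, which matches my estimate of (498,-288) directly under the fingers. I'll press slowly.

Request:
jog_arm --pt "0 0 0.014" --pt "0 0 0.013" --pt "0 0 0.003" --pt "0 0 0.002" --pt "0 0 0.002" --pt "0 0 0.001" --pt "0 0 0" --twist '[0,0,0,0,0,0,0]'

```text
time: 9.02
tool_pos: [497.7, -287.7, 21.3]
tcp_rot: [-3.141, -0.0, 1.614]
contact_force: [-5.4, 4.1, 15.7]
grip_width: 0.6
finger_force: 7.2
```

That reads 15.7 N, well above the 4 N the button needs, so it has bottomed out. I'll release and check.

Request:
jog_arm --pt "0 0 -0.01" --pt "0 0 -0.03" --pt "0 0 -0.05" --pt "0 0 -0.06" --pt "0 0 -0.06" --pt "-0.04 0 0" --pt "-0.05 0 0" --pt "0 0 0" --pt "0 0 0" --twist '[0,0,0,0,0,0,0,0,0]'

```text
time: 10.15
tool_pos: [501.8, -377.5, 229.3]
tcp_rot: [-3.141, -0.001, 1.614]
contact_force: [0.2, 0.4, -0.4]
grip_width: 0.5
finger_force: 0.0
```

```bash
python3 - <<'E'
from h import *
b=bot.capture('top');cv2.imwrite('pics/t6.png',cv2.resize(b[165:270,185:435],None,fx=3.2,fy=3.2,interpolation=cv2.INTER_CUBIC))
m=bot.masks_of('top','book'); print([(d['confidence'],d['bbox']) for d in m][:2])
o=bot.get_obs();print(o['time'],o['tool_pos'],o['contact_force'])
E
```

```text
[(0.92, [281.3, 219.3, 64.8, 51.6]), (0.71, [287.1, 171.5, 116.9, 184.6])]
10.25 [ 502.11410605 -376.8605694   229.73175427] [ 0.33511838 -0.31469325 -0.2138593 ]
```

View pics/t6.png

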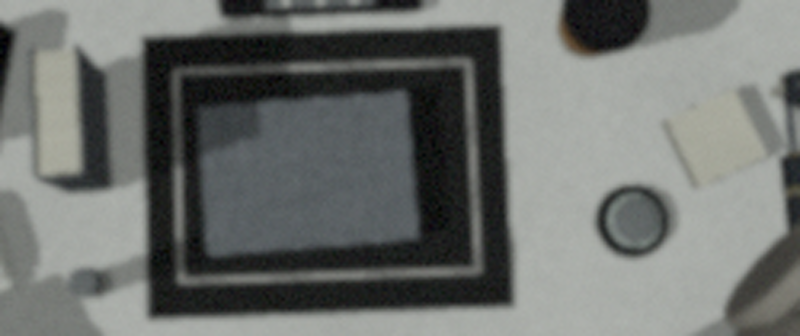

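The final top view shows the book at crop pixels (197,107) to (420,240), clear of the frame line on all sides. The other items in view haven't moved, and the button is free.

```bash
python3 -c "
from h import *
print(bot.close_job())"
```

```text
the job is handed in; nothing more can be done
None
```

The taller book lies flat inside the white frame, the scan button was pressed fully down and let go, nothing else visibly moved, and the job was handed in at about 10 s of the 42 s allowed.

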